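Clamp the lid of the pickling pot

ROBOT

A 6-joint arm with a two-finger parallel gripper is mounted at the origin on a cart in front of the work surface, level with it; the furniture and walls round the work are solid. World frame = base frame: x ahead of the robot, y to its left, z up, the work surface at z = 0. Lengths are in m, angles in rad, forces in N, time in s.
With the tool pointing down it reaches from about 0.275 to 0.725 m from the base axis. Payload 5.6 kg.
Tool frame: the origin (TCP) lies midway between the tips of the shut fingers; the grasp point (between the pads) lies 19 mm behind it; z points along the fingers, y is the line along which they close (so a half turn about z gives the same grasp; the last joint's range is limited). The gripper opens to 85 mm and grips with 20 to 120 N. Pads are 22 mm wide; open, the fingers measure 114 mm over their backs; the gripper's body (76 mm by 85 mm) begins 54 mm behind the grasp point. The pads swing forward as they close: fully open they stand 13 mm farther back than shut.
Start: joints at [-0.961, 0.255, 0.108, 0, -1.424, -0.285], TCP at [0.176, -0.521, 0.231] pointing down, gripper open.
Joint ranges: [-2.95, 2.95], [-1.21, 1.97], [-1.09, 1.5], [-2.87, 1.71], [-2.94, -0.07], [-3.05, 3.05]. Speed limits (rad/s): [2.57, 2.57, 3.14, 3.14, 3.14, 3.14].

INTERFACE

Orientations are given as a unit quaternion [w, x, y, z].
In Python, from station import env, telemetry, viewer gives the robot as it stands. Calls block until the motion is done:
- env.movep(position, orientation): joint-space move of the TCP to a pose.
- env.move_straight(position, ori=None, feed=0.15): straight line of the TCP; ori=None keeps the orientation; feed is the mean speed in m/s.
- env.goto_joints(angles): joint-space move.
- env.open_jaws() and env.clamp(squeeze=None): open the fingers fully, or close them until they stop; squeeze is the grip in N (None keeps the last).
- env.dwell(seconds).
- env.solve_ik(position, orientation): joint angles nearest the present ones, or None.
- telemetry.get_state(): the state.
- viewer.capture(name): name is "scene" or "top"; returns (picture, depth): 384x512x3 uint8, red, green, blue; 384x512 float32, m along the optical axis (not along the pixel's ray), 0 where there is no reading.
- viewer.camera_info(name): a dict with "mtx" (3x3 intrinsics, pixels), "k1" (the pictures are not rectified: a ray, as slopes to the right and down, at radius r is drawn at 1 + k1 r^2 times it, then the intrinsics apply), "R" (3x3) and "t" (3): a world point X has camera coordinates R X + t. Camera axes: x right, y down, z forward; pixel columns grow to the right and rows downward; lengths in m; the calibration is good to about 2 mm. A picture is of the moment at which its call begins. camera_info takes no time and is no camera call.
A pose or a line that the arm cannot do raises env.PlanningError and nothing moves.
- env.hand_in(): hands the job in; it is judged then, once.
Trained networks look in the newest picture that a camera, given by its name, has taken for a name from the list of things; names that differ only in an ending like _2 or _b are one class to them, and where a whole thing is asked for, a point or a joint stands for the part that bears it (a point fixed in the world has none). Each returns a list of dicts, best first, with "score" (0 to 1); they miss things now and then, are a little off and sometimes report something else, mostly with a low value. They report only what shows in the picture. A call takes as long as a camera call.
- viewer.recognise(camera, label): "rect" ([left, top, width, height] in pixels, round what is visible of it).
- viewer.trace(camera, label): "mask" (384x512 bool, what is visible of it) and "rect" ([left, top, width, height] in pixels, round what is visible of it).
The state is a dict: "t": time; "joints": joint angles; "qvel": joint speeds; "effort": joint torques, N m; "ee_pos": TCP position; "eef_rot": TCP orientation; "force": force on the tool from outside, world axes, zero at the start; "torque": the same for the moment, N m; "opening": finger opening in m; "finger_force": force on a finger pad.
Only numpy, scipy, OpenCV 4.12 (cv2) and the standard library are available. Lean on these libraries where they do the work, as an engineer would, in place of code of your own. Each camera call takes 0.05 s, during which the arm holds its last target. There are 200 camera calls.

TASK

The lid sits loose on the white pickling pot. With the back of a finger swing the pot's steel strap, which is leaning over to the right, up and over the lid until it stands upright against its stop; then push the red cam lever on top of it all the way down, so that the lid is clamped tight onto its seal. Only pushing is needed: leave the lid on the pot without lifting it, and do not shove away the things standing round the pot.

Things in the scene. Friction and masses are not known exactly. Their poses are not given: they have to be found in the camera images.
- pot: White enamelled round pot, 121 mm across, rim 74 mm high, too heavy to move. Origin: centre of its underside; z up. Its own -x is the side to which the lever folds down (roughly toward the robot), its own -y the side to which the strap leans (roughly the robot's right).
- lid: Loose steel lid, 122 mm across, 0.25 kg, flange on a springy seal on the rim, plug in the mouth with 2.5 mm play. Origin: centre of the flange's underside, about 78 mm above the worktop; its 20 mm wide middle post rises to 110 mm above the worktop, where the cam presses. The cam is polished and slides on it. Clamping drives the lid about 2 mm down against some 15 N.
- strap (a joint): Strap angle, rad: 0 = upright over the lid, against its stop; at the start 0.7 to 0.95 = leaning toward the pot's -y; far stop 1.05. A stiff hinge: it stays where left, and about 1 to 3 N at the crown or lever move it. Keep the lever up until the strap is upright: with the lever down the cam strikes the lid's post and the strap cannot come over.
- lever (a joint): Cam lever angle, rad: 0 = standing open, 75 degrees above the crown; 1.31 = fully down against its stop, lying along the crown toward the pot's -x. At the start 0 to 0.12. It turns easily until the cam meets the lid, then takes about 3 to 6 N at the grip, passes over centre and stays down by itself.
- strap_hinge (a point): Middle of the strap's hinge axis, on the pot's centre line 60 mm above the worktop. The axis runs along the pot's x; the strap's legs turn on lugs at x = -68 and +68 mm, outside the pot.
- strap_crown (a point): Middle of the top of the crown of the strap, a 21 mm wide steel bow. The crown runs along the pot's x, 68 to 78 mm from the hinge axis (128 to 138 mm above the worktop when upright), straight for 100 mm.
- lever_pin (a point): Middle of the lever's pin, 74 mm from the strap's hinge axis, in the middle of the crown (134 mm above the worktop when upright). The pin runs along the pot's y when the strap is upright.
- lever_end (a point): Centre of the end face of the lever's red grip, 66 mm along the lever from its pin. The grip is the last 40 mm, 19 mm wide, 9 mm thick; its upper face lies 17 mm off the pin and, when down, 151 mm above the worktop. Strap upright and lever open, the lever's end stands about 201 mm above the worktop.
- onion: Loose brown onion, 84x80x88 mm, left of the pot; origin under its centre. Leave it.
- salt_shaker: Loose salt shaker, 44 mm across, 90 mm high, left of the pot toward the robot; origin under its centre. Leave it.
- garlic: Loose garlic bulb, 48 mm, behind the pot to the right; origin under its centre. Leave it.
- kitchen_timer: Loose white kitchen timer, 65 mm across, 55 mm high, behind the pot; origin under its centre. Leave it.
- mug: Loose grey mug, 82 mm across, 97 mm high, behind the pot to the left; origin under its centre. Leave it.

How it is judged:
On the way, in this order (a step that is already met when the one before it is completed fails the run):
1. the strap stands upright over the lid, with the lever still up (value of joint strap below 0.07 rad and value of joint lever below 0.6 rad), for 0.1 s.
2. the lever is pushed fully down with the strap upright, and the lid is pressed onto its seal (value of joint lever above 1.2 rad and value of joint strap below 0.07 rad and z of lid in the frame of pot below 0.0762 m), for 0.2 s.
At the end, for the whole second after the job is handed in: The strap is upright (within 0.07 rad of its stop), the lever is fully down (beyond 1.2 of 1.31 rad), and the lid is clamped level, at least 1.3 mm lower on its seal than it lay, and at rest (all of step 2 and angle between lid's own z axis and vertical below 0.035 rad and linear speed of lid below 0.02 m/s); the robot touches nothing.
It fails at once if the lid is lifted off its seal (z of lid in the frame of pot above 0.084 m).
It fails at once if a thing standing round the pot (onion, salt shaker, garlic, timer, mug) is shoved or carried more than 30 mm (distance of any of onion, salt_shaker, garlic, kitchen_timer, mug from where it was at the start of the episode above 0.03 m).
It also fails if it takes over 48 s, if anything falls off the work surface, if the arm or the gripper's body presses on something with over 40 N, if the wrist force passes 120 N, or if a joint passes its speed limit or range.

## Working session

There is one attempt and no reset: what is moved stays moved. The work goes in short steps, each a Python script; the robot and the scene stay as the last script left them, time stands still between calls to the robot, and variables do not carry over. Pictures are saved under pics/ and viewed, at most 10 in all, crops included, and the job is handed in when it is done.

```bash
ls; mkdir -p pics; cat > h.py <<'E'
import numpy as np, cv2
from station import env, telemetry, viewer
def cloud(name, depth):
    c=viewer.camera_info(name); K=np.array(c["mtx"]); 
    v,u=np.mgrid[0:depth.shape[0],0:depth.shape[1]]
    p=cv2.undistortPoints(np.stack([u,v],-1).reshape(-1,1,2).astype(np.float64),K,np.array([c["k1"],0,0,0.]))
    p=p.reshape(*depth.shape,2)
    X=np.dstack([p*depth[...,None],depth])
    return (X-np.array(c["t"]))@np.array(c["R"])   # R^T (X-t)
E
python3 - <<'E'
from h import *
ims=[]
for n in("scene","top"):
    im,d=viewer.capture(n); np.savez(f"{n}0.npz",im=im,d=d); ims.append(im)
    cv2.imwrite(f"pics/{n}0.png",cv2.resize(im[...,::-1],(800,600)))
    W=cloud(n,d); c=viewer.camera_info(n); print(n,-np.array(c["R"]).T@np.array(c["t"]),c["k1"])
    for l in("pot","lid","strap","lever","onion","salt_shaker","garlic","kitchen_timer","mug"):
        for r in viewer.trace(n,l)[:1]:
            m=r["mask"]&(d>0); P=W[m]
            print(l,round(r["score"],2),r["rect"],np.median(P,0).round(3),np.percentile(P,2,0).round(3),np.percentile(P,98,0).round(3))
            np.save(f"{n}_{l}.npy",r["mask"])
print(telemetry.get_state())
E
```

```text
pics
station.py
scene [0.04157263 0.54663213 0.79433964] -0.09138409467689772
pot 0.94 [276.9, 154.9, 56.1, 70.9] [ 0.463 -0.107  0.064] [ 0.415 -0.287  0.001] [ 0.569 -0.069  0.155]
lid 0.72 [276.9, 176.8, 48.9, 27.8] [ 0.48  -0.12   0.086] [ 0.432 -0.179  0.079] [ 0.542 -0.074  0.109]
strap 0.63 [283.8, 155.4, 50.3, 59.1] [ 0.469 -0.17   0.109] [ 0.414 -0.319 -0.   ] [ 0.588 -0.111  0.163]
lever 0.65 [309.9, 153.4, 25.2, 29.4] [ 0.47  -0.195  0.134] [ 0.457 -0.346  0.001] [ 0.555 -0.162  0.167]
onion 0.69 [234.1, 200.6, 28.5, 31.6] [0.537 0.015 0.055] [ 0.511 -0.023  0.024] [0.577 0.039 0.08 ]
salt_shaker 0.72 [274.0, 151.4, 57.1, 75.6] [ 0.464 -0.11   0.063] [ 0.415 -0.307 -0.001] [ 0.563 -0.069  0.156]
garlic 0.74 [261.8, 169.5, 18.6, 20.6] [ 0.606 -0.142  0.039] [ 0.585 -0.176  0.009] [ 0.638 -0.124  0.056]
kitchen_timer 0.67 [260.9, 168.5, 22.6, 20.2] [ 0.605 -0.142  0.039] [ 0.585 -0.175  0.01 ] [ 0.634 -0.124  0.056]
mug 0.87 [212.3, 161.2, 37.6, 48.4] [ 0.644 -0.035  0.063] [ 0.61  -0.089  0.005] [0.689 0.017 0.097]
top [ 0.3851923  -0.02450446  1.31055011] 0.014900561970410
[... 948 characters left out ...]
.691 0.015 0.099]
{'t': 1.0, 'joints': array([-9.61424303e-01,  2.55106141e-01,  1.08157921e-01,  3.58990971e-05,
       -1.42390929e+00, -2.84601698e-01]), 'qvel': array([-0.00214743,  0.00077704,  0.00077722,  0.00095746,  0.00034212,
        0.0011173 ]), 'effort': array([-3.64491016e-04, -3.86412084e+01,  2.38071835e+01,  5.36803588e+00,
       -5.86046735e-04, -1.95353323e-05]), 'ee_pos': array([ 0.17550046, -0.52122512,  0.23126871]), 'eef_rot': array([-2.92346069e-05, -1.61675042e-01,  9.86844050e-01,  1.99102991e-05]), 'force': array([ 0.12250628,  0.22222256, -0.29533928]), 'torque': array([-0.01773682, -0.02890045,  0.01702404]), 'finger_force': 0.0, 'opening': 0.08562185202231053}
```

```bash
python3 - <<'E'
from h import *
from scipy.optimize import least_squares
a=np.load("top0.npz");b=np.load("scene0.npz")
c1=cv2.resize(a["im"][110:270,190:390],(600,480),interpolation=cv2.INTER_CUBIC)
cv2.imwrite("pics/topc.png",c1[...,::-1])
c2=cv2.resize(b["im"][120:270,200:400],(800,600),interpolation=cv2.INTER_CUBIC)
cv2.imwrite("pics/scenec.png",c2[...,::-1])
for n,f in(("top",a),("scene",b)):
    W=cloud(n,f["d"]); P=W.reshape(-1,3); C=f["im"].reshape(-1,3).astype(int)
    reg=(abs(P[:,0]-.48)<.12)&(abs(P[:,1]+.14)<.13)
    # post top
    q=reg&(P[:,2]>.104)&(P[:,2]<.114)&(np.hypot(P[:,0]-.49,P[:,1]+.12)<.03); print(n,"post",q.sum(),P[q].mean(0).round(4))
    red=reg&(C[:,0]>C[:,1]+60)&(C[:,0]>C[:,2]+60)&(P[:,2]>.05); print("red",red.sum(),P[red].mean(0).round(4),P[red].min(0).round(3),P[red].max(0).round(3))
    # lid flange circle: known r .061, farthest
    q=reg&(P[:,2]>.074)&(P[:,2]<.09)&(np.hypot(P[:,0]-.49,P[:,1]+.12)<.075); Q=P[q]
    print("flange",q.sum(),Q.min(0).round(4),Q.max(0).round(4))
    (cx,cy),r=cv2.minEnclosingCircle(Q[:,:2].astype(np.float32)); print(cx,cy,r)
    # crown: above .09, away from post, non red
    q=reg&(P[:,2]>.095)&~red&(np.hypot(P[:,0]-.49,P[:,1]+.12)>.022)&(P[:,1]>-.24)&(P[:,1]<-.13)
    Q=P[q]; m=Q.mean(0); w,V=np.linalg.eigh(np.cov(Q.T)); print("crown",q.sum(),m.round(4),V[:,2].round(3),np.sqrt(w).round(4),Q.min(0).round(3),Q.max(0).round(3))
E
```

```text
top post 47 [ 0.4899 -0.1263  0.1098]
red 65 [ 0.4661 -0.1997  0.1944] [ 0.385 -0.223  0.144] [ 0.481 -0.025  1.311]
flange 1466 [ 0.4179 -0.1831  0.074 ] [ 0.5567 -0.0668  0.09  ]
0.4875890016555786 -0.1346011906862259 0.06983347982168198
crown 538 [ 0.4946 -0.181   0.1926] [-0.226  0.121 -0.967] [0.0092 0.0318 0.1869] [ 0.417 -0.24   0.095] [ 0.6   -0.131  0.628]
scene post 42 [ 0.4868 -0.1276  0.1093]
red 76 [ 0.4657 -0.2058  0.1546] [ 0.455 -0.221  0.137] [ 0.48  -0.193  0.17 ]
flange 1156 [ 0.4159 -0.1917  0.0741] [ 0.5561 -0.0663  0.09  ]
0.4853716194629669 -0.13681672513484955 0.07111840695142746
crown 351 [ 0.4722 -0.1717  0.1154] [-0.98   0.199 -0.022] [0.0057 0.0152 0.037 ] [ 0.413 -0.221  0.095] [ 0.553 -0.131  0.153]
```

View pics/topc.png

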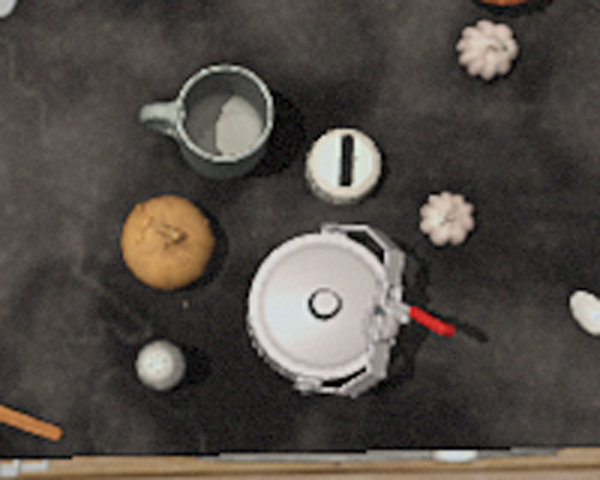

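View pics/scenec.png

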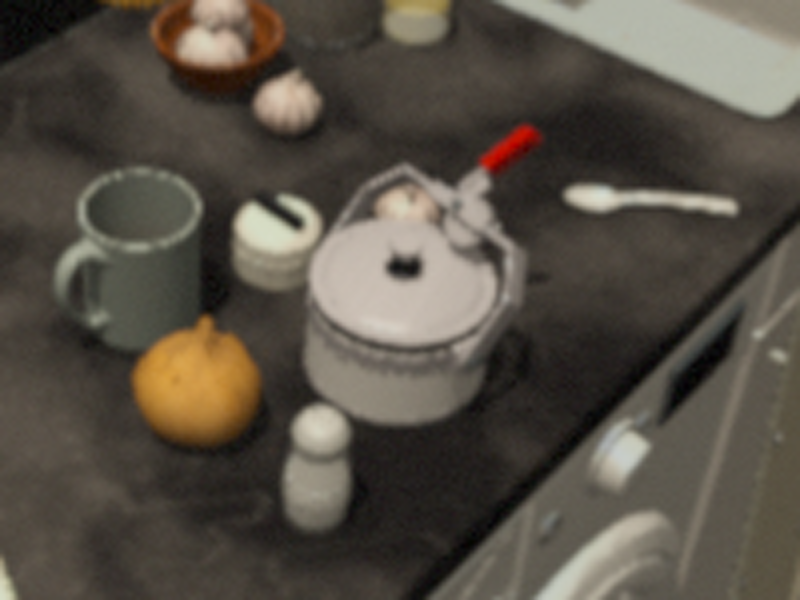

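Pot centre is about (0.488, -0.127) with yaw of about -0.16. In the top crop, the crown is near px (385,310) and the lever's red tip near (450,330), leaning right. The path on the right is clear. I'll push the side of the lever with the shut, vertical fingers.

```bash
cat >> h.py <<'E'
from scipy.spatial.transform import Rotation as Ro
C=np.array([.4885,-.127]); PSI=-.16
def rot(psi=None,flip=0):
    p=PSI if psi is None else psi
    y=np.array([-np.sin(p),np.cos(p),0]); y=-y if flip else y
    z=np.array([0,0,-1.]); M=np.c_[np.cross(y,z),y,z]
    q=Ro.from_matrix(M).as_quat(); return np.r_[q[3],q[:3]]
def W2(x,y,z):  # pot -> world
    c,s=np.cos(PSI),np.sin(PSI); return np.array([C[0]+c*x-s*y,C[1]+s*x+c*y,z])
def pf(f): c,s=np.cos(PSI),np.sin(PSI); return np.array([c*f[0]+s*f[1],-s*f[0]+c*f[1],f[2]])
E
python3 - <<'E'
from h import *
for fl in(0,1): print(fl,env.solve_ik(W2(-.003,-.17,.2),rot(flip=fl)))
j=[env.solve_ik(W2(-.003,-.17,.2),rot(flip=f)) for f in (0,1)]
k=min((0,1),key=lambda i:9 if j[i] is None else abs(j[i][5])); print(k)
q=rot(flip=k)
env.clamp(20)
env.movep(W2(-.003,-.17,.2),q)
env.move_straight(W2(-.003,-.155,.13),q,.1)
f0=pf(telemetry.get_state()["force"]); print("f0",f0.round(2))
L=list(np.arange(-.145,-.0409,.008))+list(np.arange(-.037,-.0159,.003))
for y in L:
    s=(y+.145)/(.121)
    env.move_straight(W2(-.003,y,min(.13+.04*s,.168)),None,.06)
    st=telemetry.get_state(); f=pf(st["force"])-f0
    print(round(y,3),round(st["t"],1),f.round(1),st["ee_pos"].round(4))
    if f[1]<-12: break
E
```

```text
0 [-0.28342947  0.25604963  0.03001775  0.         -1.34476444 -1.44736686]
1 [-0.28342947  0.25604963  0.03001775  0.         -1.34476444  1.6942258 ]
0
f0 [ 1.15 -0.26  0.84]
-0.145 4.3 [-1.4  1.2 -0.9] [ 0.4627 -0.2693  0.1304]
-0.137 4.6 [-1.2  0.2 -0.9] [ 0.464  -0.2615  0.1329]
-0.129 4.9 [-0.5  0.3 -1.4] [ 0.4652 -0.2536  0.1355]
-0.121 5.2 [-1.2  0.3 -1.2] [ 0.4664 -0.2457  0.1381]
-0.113 5.5 [-0.6 -1.5  0.7] [ 0.4678 -0.2382  0.1411]
-0.105 5.8 [-1.3 -1.3  0.5] [ 0.4689 -0.23    0.1433]
-0.097 6.1 [-1.6 -0.9 -0. ] [ 0.4701 -0.2219  0.1457]
-0.089 6.4 [-1.6  0.4 -0.9] [ 0.4714 -0.2139  0.1484]
-0.081 6.7 [-1.3  1.  -1.5] [ 0.4728 -0.206   0.1512]
-0.073 6.9 [-1.1  0.  -0.7] [ 0.4741 -0.1982  0.1539]
-0.065 7.2 [-0.7 -0.1 -1.1] [ 0.4753 -0.1903  0.1566]
-0.057 7.5 [-0.6  0.9 -1.4] [ 0.4766 -0.1824  0.1592]
-0.049 7.8 [-1.3  0.5 -1. ] [ 0.4779 -0.1745  0.1619]
-0.041 8.1 [-0.2  0.6 -0.8] [ 0.4792 -0.1666  0.1645]
-0.037 8.4 [-0.7  0.6 -1. ] [ 0.4797 -0.1629  0.1657]
-0.034 8.6 [-1.5  0.6 -1.5] [ 0.4802 -0.16    0.1667]
-0.031 8.9 [-1.5  0.8 -0.5] [ 0.4807 -0.157   0.1678]
-0.028 9.1 [-1.4 -0.2 -1. ] [ 0.4811 -0.154   0.168 ]
-0.025 9.4 [-0.9  0.1 -1. ] [ 0.4816 -0.151   0.168 ]
-0.022 9.6 [-2.  -4.1 -1.6] [ 0.4817 -0.1493  0.1681]
-0.019 9.9 [ -0.8 -12.6  -2.6] [ 0.4813 -0.1483  0.1681]
```

```bash
python3 - <<'E'
from h import *
env.move_straight(W2(-.003,-.06,.19),None,.1)
env.move_straight(W2(.06,-.08,.24),None,.15)
o=[]
for n,(r,c) in(("top",(140,240)),("scene",(130,240))):
    im,d=viewer.capture(n); np.savez(f"{n}1.npz",im=im,d=d)
    o.append(cv2.resize(im[r:r+120,c:c+120],(400,400),interpolation=cv2.INTER_CUBIC))
    P=cloud(n,d).reshape(-1,3); I=im.reshape(-1,3).astype(int)
    red=(I[:,0]>I[:,1]+60)&(I[:,0]>I[:,2]+60)&(P[:,2]>.1)&(P[:,2]<.3)&(np.hypot(*(P[:,:2]-C).T)<.1)
    loc=P[red]; loc2=np.array([pf([*(p[:2]-C),p[2]]) for p in loc])
    print(n,red.sum(),loc2.mean(0).round(4),loc2.min(0).round(3),loc2.max(0).round(3))
    q=np.array([pf([*(p[:2]-C),p[2]]) for p in P[(P[:,2]>.125)&(P[:,2]<.145)&(np.hypot(*(P[:,:2]-C).T)<.08)]])
    q=q[abs(q[:,1])<.03]; print("crown",len(q),q.mean(0).round(4),q.min(0).round(3),q.max(0).round(3),np.polyfit(q[:,0],q[:,1],1).round(4))
cv2.imwrite("pics/after1.png",np.hstack(o)[...,::-1]); print(telemetry.get_state()["t"])
E
```

```text
top 1 [-0.0186 -0.0072  0.1944] [-0.019 -0.007  0.194] [-0.019 -0.007  0.194]
crown 3 [ 0.0463 -0.0112  0.1325] [ 0.035 -0.012  0.132] [ 0.053 -0.011  0.134] [-0.0346 -0.0096]
scene 58 [-0.0179  0.0023  0.1878] [-0.027 -0.01   0.166] [0.    0.008 0.199]
crown 275 [-9.600e-03  1.000e-04  1.351e-01] [-0.059 -0.015  0.125] [0.053 0.012 0.145] [-0.019  -0.0001]
11.275
```

View pics/after1.png

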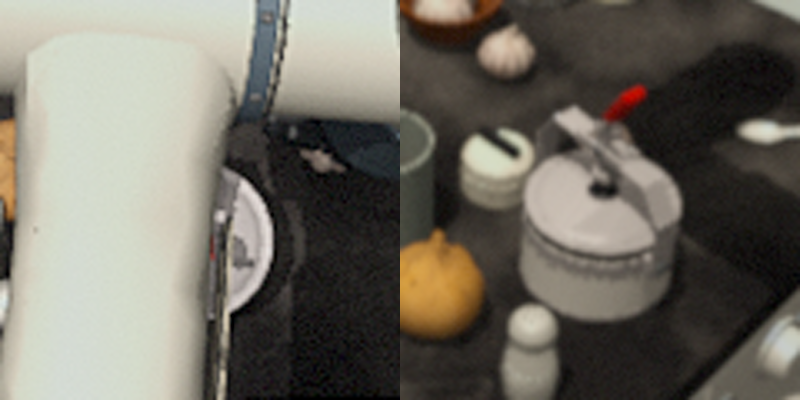

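Scene view: the strap stands upright over the lid, with the crown at local y≈0 and the red grip still up at right-panel px (625,103). Next is the lever.

```bash
python3 - <<'E'
from h import *
env.move_straight(W2(.06,.001,.24),None,.12)
env.move_straight(W2(.04,.001,.19),None,.1)
f0=pf(telemetry.get_state()["force"])
s,y=.05,.001
def go(e,dz=0):
    x=-.002-s*np.cos(e)+.017*np.sin(e)+.011; z=.134+s*np.sin(e)+.017*np.cos(e)
    env.move_straight(W2(x,y,z+dz),None,.06)
    st=telemetry.get_state(); f=pf(st["force"])-f0
    print(round(e,2),round(st["t"],1),f.round(1),st["ee_pos"].round(4)); return f
ok=True
for e in np.linspace(1.31,0,15):
    f=go(e)
    if np.linalg.norm(f)>45: ok=False;print("stop");break
if ok:
    for dz in(-.0015,-.003,-.0045,-.006):
        f=go(0,dz)
        if f[2]>25: break
E
```

```text
1.31 13.4 [-0.2  1.1  1.3] [ 0.5012 -0.128   0.187 ]
1.22 13.7 [ 0.3  0.3 -0.2] [ 0.4961 -0.1272  0.1868]
1.12 13.9 [0.  0.2 0.5] [ 0.4911 -0.1264  0.1865]
1.03 14.2 [0.2 0.4 0.5] [ 0.4862 -0.1256  0.1857]
0.94 14.4 [ 0.3  0.4 -0.2] [ 0.4815 -0.1249  0.1843]
0.84 14.7 [-1.1  0.8  0.1] [ 0.4769 -0.1241  0.1826]
0.75 14.9 [-0.5  0.5  0.3] [ 0.4725 -0.1234  0.1804]
0.66 15.2 [0.1 0.8 0. ] [ 0.4683 -0.1227  0.1778]
0.56 15.4 [1.1 1.8 0.7] [ 0.4643 -0.1221  0.1748]
0.47 15.7 [0.4 1.3 0.1] [ 0.4606 -0.1215  0.1714]
0.37 15.9 [-0.8  0.4  0.5] [ 0.4571 -0.121   0.1677]
0.28 16.1 [-0.1  0.7 -0.7] [ 0.4542 -0.1205  0.1637]
0.19 16.4 [-1.6  0.8 -0.4] [ 0.4517 -0.1201  0.1596]
0.09 16.6 [-0.4  0.9  0.5] [ 0.4495 -0.1197  0.1551]
0.0 16.9 [ 0.5 -0.1  1.4] [ 0.4485 -0.1195  0.1511]
0 17.1 [-3.4  1.7 10.2] [ 0.4484 -0.1197  0.1508]
0 17.4 [-8.7  1.1 19.1] [ 0.4484 -0.12    0.1505]
0 17.6 [-10.6   1.9  26.3] [ 0.4483 -0.1202  0.1502]
```

```bash
python3 - <<'E'
from h import *
p=telemetry.get_state()["ee_pos"]
env.move_straight(p+[0,0,.1],None,.1)
env.movep(W2(-.003,-.25,.25),rot())
o=[]
for n,(r,c) in(("top",(140,240)),("scene",(130,240))):
    im,d=viewer.capture(n); o.append(cv2.resize(im[r:r+120,c:c+120],(400,400),interpolation=cv2.INTER_CUBIC))
    P=cloud(n,d).reshape(-1,3); I=im.reshape(-1,3).astype(int)
    L=np.c_[np.array([pf([*(p[:2]-C),p[2]]) for p in P])]
    near=np.hypot(L[:,0],L[:,1])<.08
    red=(I[:,0]>I[:,1]+60)&(I[:,0]>I[:,2]+60)&near&(L[:,2]<.3)&(L[:,2]>.1)
    q=L[red]; print(n,red.sum(),q.mean(0).round(4),q.min(0).round(3),q.max(0).round(3))
    q=L[near&~red&(L[:,2]>.128)&(L[:,2]<.145)&(abs(L[:,1])<.03)]; print("crown",len(q),q.mean(0).round(4),q.min(0).round(3),q.max(0).round(3))
cv2.imwrite("pics/after2.png",np.hstack(o)[...,::-1]); print(telemetry.get_state()["t"])
E
```

```text
top 125 [-0.0456  0.0012  0.1512] [-0.064 -0.009  0.115] [-0.027  0.011  0.159]
crown 234 [1.970e-02 1.000e-04 1.357e-01] [-0.052 -0.013  0.129] [0.057 0.012 0.145]
scene 106 [-0.0484  0.0006  0.1496] [-0.067 -0.012  0.133] [-0.028  0.01   0.154]
crown 197 [-1.000e-04  1.200e-03  1.351e-01] [-0.056 -0.015  0.128] [0.052 0.011 0.145]
19.925
```

View pics/after2.png

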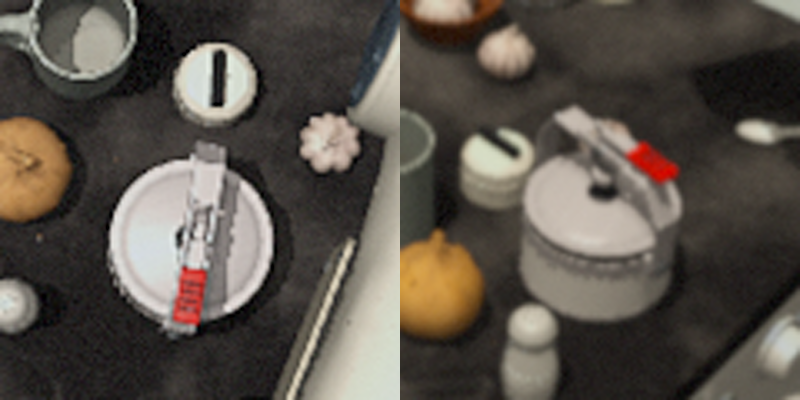

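The strap is upright, and the grip lies flat along the crown (left panel px (188,297), top face 0.151 m). The neighbouring things look undisturbed.

```bash
python3 -c "
from h import *
print(env.hand_in())"
```

```text
the job is handed in; nothing more can be done
None
```

I swung the strap upright against its stop, pushed the lever fully down (grip face at 0.151 m, as specified), left the things round the pot undisturbed as far as the pictures show, and handed the job in; I did not measure how far the lid went down, and the hand-in returned no verdict.

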